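# Stand the bigger egg in the empty egg cup

### The arm

A 6-joint arm with a two-finger parallel gripper is mounted at the origin on the work surface. World frame = base frame: x ahead of the robot, y to its left, z up, the work surface at z = 0. Lengths are in m, angles in rad, forces in N, time in s.
With the tool pointing down it reaches from about 0.35 to 0.875 m from the base axis. Payload 4.2 kg.
Tool frame: the origin (TCP) lies on the mounting face of the last link; the fingertips stand 173 mm ahead of it and the grasp point (between the pads) lies 155 mm ahead of it; z points along the fingers, y is the line along which they close (so a half turn about z gives the same grasp; the last joint's range is limited). The gripper opens to 85 mm and grips with 20 to 120 N. Pads are 22 mm wide; open, the fingers measure 114 mm over their backs; the gripper's body (76 mm by 85 mm) begins 54 mm behind the grasp point. The pads swing forward as they close: fully open they stand 13 mm farther back than shut.
Start: joints at [1.441, 0.385, 0.008, 0, -1.194, -0.259], TCP at [0.237, 0.578, 0.405] pointing down, gripper open.
Joint ranges: [-3.14, 3.14], [-1.21, 2.06], [-1.07, 1.41], [-3.16, 2.05], [-2.99, -0.16], [-3.1, 3.1]. Speed limits (rad/s): [2.79, 2.79, 3.14, 3.14, 3.14, 3.14].

### API

Orientations are given as a unit quaternion [x, y, z, w].
In Python, from workcell import get_obs, snapshot, camera_params, hand_in gives the robot as it stands. The module is installed in compiled form; this text tells all that it offers.
- The arm moves only by the tool step_arm, never from a script. Its argument "series" is a list of rows, each an object of numbers: "tx", "ty", "tz": the shift along the tool's x, y, z in units of 30 mm (1.0 is 30 mm); "turn": the turn about the tool's z in rad; "jaw": the closure, from 0 (fully open) to 1 (shut). In form: [{"tx": .., "ty": .., "tz": .., "turn": .., "jaw": ..}, ...]. A call has exactly 5 rows; each row is the pose to reach, as a shift and turn from the pose commanded when the call began, along the tool's axes at that moment; what a row does not reach only later rows make up. A row lasts 1/12 s, in which the tool goes at most 41.7 mm and 7.16 degrees, less where a joint would pass 70% of its speed; a pose out of reach is approached as far as the arm can. A call with a gripper value outside its range is refused whole. The fingers move at their own pace and stop on an object; "force" is the grip in N (left out, the last holds). Time passes only in rows, so rows that repeat a pose let the fingers close, or fill a call up. It gives the time, the measured TCP pose, the force, the opening and the grip force at its end, in the units of the state.
- get_obs(): the state, without advancing time (a new reading comes with each control period).
- snapshot(name): name is "scene" or "top"; returns (picture, depth): 384x512x3 uint8, red, green, blue; 384x512 float32, m along the optical axis (not along the pixel's ray), 0 where there is no reading.
- camera_params(name): a dict with "K" (3x3 intrinsics, pixels), "D" ([k1, k2, p1, p2, k3] as OpenCV has them; the pictures are not rectified), "extrinsics" (4x4, takes a point from world to camera coordinates). Camera axes: x right, y up, looking along -z (the intrinsics and any distortion apply to the point x, -y, -z); pixel columns grow to the right and rows downward; lengths in m; the calibration is good to about 2 mm. A picture is of the moment at which its call begins. camera_params takes no time and is no camera call.
- hand_in(): hands the job in; it is judged then, once.
The state is a dict: "time_s": time; "qpos": joint angles; "qd": joint speeds; "tau": joint torques, N m; "tcp_pos": TCP position; "orientation": TCP orientation; "ft_force": force on the tool from outside, world axes, zero at the start; "ft_torque": the same for the moment, N m; "width": opening from 0.0 (shut) to 1.0 (fully open); "grip_force": force on a finger pad.
Only numpy, scipy, OpenCV 4.12 (cv2) and the standard library are available. Lean on these libraries where they do the work, as an engineer would, in place of code of your own. Each camera call takes 0.05 s, during which the arm holds its last target. There are 200 camera calls.

### The job

Breakfast is being laid: of the two brown eggs standing in the low white enamelled egg rack, take the bigger one and stand it upright, pointed end up as it is now, in the empty white egg cup. Lower it in rather than dropping it, keep the egg cup standing where it is, and leave the smaller egg and the egg already served in the other cup alone.

Things in the scene. Friction and masses are not known exactly. Their poses are not given: they have to be found in the camera images.
- egg: The bigger brown egg: 44 mm in diameter (widest 22 mm above its lower end), 57 mm tall, about 62 g. Origin at its blunt lower end; z runs to the pointed end, up at the start. It stands in one of the two round holes (30 mm wide, 96 mm apart, either one) of a fixed white enamelled rack 84 x 200 mm, top 40 mm above the ledge; the egg's lower end hangs about 6 mm below that top.
- cup: The empty egg cup, white porcelain, loose, 120 g: foot 50 mm across, thin stem, round bowl 48 mm across at the rim, 41 mm inside. Origin at the centre of its underside, on the ledge; z up. The rim is 46 mm above the origin; when the egg stands in the cup, its lower end is centred, about 31 mm above the cup's origin.
- small_egg: The smaller brown egg, in the rack's other hole, to be left there: 36 mm in diameter, 46 mm tall. Origin at its blunt lower end, z up to the pointed end.
- served_egg: An egg of the same kind as the bigger one (44 x 57 mm), already standing in a second, identical egg cup; not to be touched. Origin at its blunt lower end, z up to the pointed end.

How it is judged:
At the end, for the whole second after the job is handed in: The bigger egg rests still in the bowl of the empty cup, pointed end up and within 15 degrees of upright, its lower end within 10 mm of the cup's axis and 26 to 40 mm above the cup's underside; the cup stands upright (within about 6 degrees) and less than 40 mm from where it began (horizontal distance between egg and cup below 0.01 m and z of egg in the frame of cup between 0.026 and 0.04 m and angle between egg's own z axis and vertical below 0.262 rad and angle between cup's own z axis and vertical below 0.1 rad and distance of cup from where it was at the start of the episode below 0.04 m and contact force between egg and cup above 0.1 N and linear speed of egg below 0.03 m/s); the robot touches nothing.
It fails at once if the bigger egg falls freely (faster than 0.6 m/s, a drop of about 20 mm) out of the fingers (linear speed of egg above 0.6 m/s and contact force between egg and the fingers below 0.05 N).
It fails at once if the smaller egg is moved more than 15 mm (distance of small_egg from where it was at the start of the episode above 0.015 m).
It fails at once if the served egg is moved more than 15 mm (distance of served_egg from where it was at the start of the episode above 0.015 m).
It also fails if it takes over 38 s, if anything falls off the work surface, if the arm or the gripper's body presses on something with over 40 N, if the wrist force passes 120 N, or if a joint passes its speed limit or range.

## Working session

There is one attempt and no reset: what is moved stays moved. The work goes in short steps, Python scripts to look and compute and a tool call to move; the robot and the scene stay as the last step left them, time stands still between calls to the robot, and variables do not carry over. Pictures are saved under pics/ and viewed, at most 10 in all, crops included, and the job is handed in when it is done.

Besides the shell and the picture viewer there is one more tool, called after "Request:" in YAML: its name, and indented under it one key for each argument. step_arm: Moves the arm, as the interface text tells. Its arguments: {"type":"object","properties":{"series":{"type":"array"},"force":{"type":"number"}},"required":["series"]}

```bash
mkdir -p pics; cat > h.py <<'E'
import numpy as np, cv2
from workcell import get_obs, snapshot, camera_params, hand_in
def world(name,depth):
    p=camera_params(name);K=np.array(p["K"]);D=np.array(p["D"]);E=np.linalg.inv(np.array(p["extrinsics"]))
    h,w=depth.shape;u,v=np.meshgrid(np.arange(w),np.arange(h))
    n=cv2.undistortPoints(np.stack([u,v],-1).reshape(-1,1,2).astype(float),K,D).reshape(h,w,2)
    c=np.stack([n[...,0]*depth,-n[...,1]*depth,-depth,np.ones_like(depth)],-1)
    return (c@E.T)[...,:3], E[:3,3]
E
python3 - <<'E'
from h import *
for n in("scene","top"):
    im,d=snapshot(n);np.savez(n+"0.npz",im=im,d=d)
    cv2.imwrite(f"pics/{n}0.png",im[...,::-1])
    W,c=world(n,d);print(n,c,(d>0).mean());
print(get_obs())
E
```

```text
scene [ 0.99167914 -0.09442909  0.55957534] 0.9959564208984375
top [0.45468538 0.01558184 0.86808428] 0.9958140055338541
{'time_s': 0.1, 'qpos': array([ 1.44058760e+00,  3.85501906e-01,  6.73381075e-03, -4.43584104e-04,
       -1.19400400e+00, -2.58605096e-01]), 'qd': array([ 0.00112899, -0.00160252,  0.00301524,  0.00145804,  0.00038943,
       -0.00155609]), 'tau': array([-2.70989631e-04, -3.93321347e+01,  1.88927776e+01,  4.19796109e+00,
       -2.61112807e-03,  4.10695904e-06]), 'tcp_pos': array([0.23682661, 0.57819216, 0.4037047 ]), 'orientation': array([ 9.81146110e-01, -1.93264824e-01, -1.42351099e-04,  9.99073974e-04]), 'ft_force': array([-0.15002316,  0.20783202, -0.5387931 ]), 'ft_torque': array([-0.02773124, -0.01192264, -0.01213564]), 'grip_force': 0.0, 'width': 0.99769073489775}
```

View pics/scene0.png

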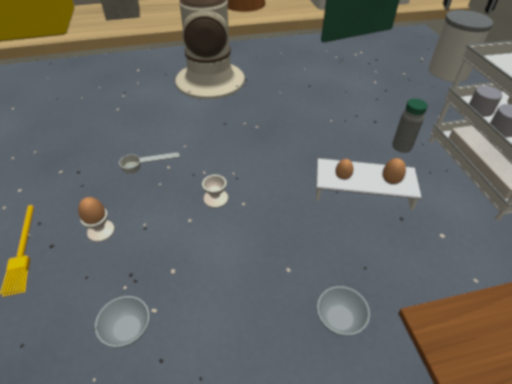

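View pics/top0.png

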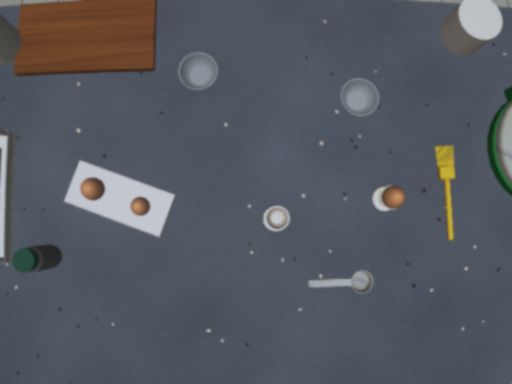

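The scene view shows the bigger egg at (395,170), the small egg at (344,168), the empty cup at (215,190) and the served egg at (92,210). In the top view these are at (92,188), (140,206), (277,217) and (394,197). A green-capped bottle stands beside the rack at (28,260), and a shelf is further left.

```bash
python3 - <<'E'
from h import *
from scipy.optimize import least_squares
for n in("scene","top"):
    z=np.load(n+"0.npz");im,d=z["im"],z["d"];W,c=world(n,d)
    hsv=cv2.cvtColor(im,cv2.COLOR_RGB2HSV)
    m=((hsv[...,0]<14)&(hsv[...,1]>90)).astype(np.uint8)
    k,l,s,ce=cv2.connectedComponentsWithStats(m)
    for i in range(1,k):
        if 80<s[i,4]<1500:
            mm=cv2.erode((l==i).astype(np.uint8),np.ones((3,3)))>0
            P=W[mm]; top=np.percentile(P[:,2],98)
            q=np.median(P,0)
            r=least_squares(lambda x:np.linalg.norm((P-x[:3])/[1,1,1.3],axis=1)-x[3],[*q-[0,0,.02],.02],loss="soft_l1",f_scale=.002).x
            print(n,ce[i].round(1),s[i],"top z",top.round(4),"fit",r.round(4))
    # white things
    m=((hsv[...,1]<60)&(hsv[...,2]>130)&(W[...,2]<.08)).astype(np.uint8)
    k,l,s,ce=cv2.connectedComponentsWithStats(m)
    for i in range(1,k):
        if 80<s[i,4]<9000:
            P=W[l==i]; zt=np.percentile(P[:,2],95); T=P[P[:,2]>zt-.008]
            print(n,"white",ce[i].round(1),s[i],"z",np.percentile(P[:,2],[5,50,95]).round(4),"bbox mid top",((T.min(0)+T.max(0))/2).round(4),"ext",np.ptp(T,axis=0).round(3))
            if n=="top" and s[i,4]>2500: print(cv2.minAreaRect(P[:,:2].astype(np.float32)))
    far=W[(W[...,2]<.03)&(d>0)];print("ground",np.median(far[:,2]))
    if n=="top":
        for nm,(u,v) in dict(bottle=(25,260),shelf=(4,150),served=(394,197)).items(): print(nm,W[v,u])
    else:
        for nm,(u,v) in dict(bottlecap=(415,105),shelf=(475,45),shelfpost=(465,80)).items(): print(nm,W[v,u])
E
```

```text
Traceback (most recent call last):
IndexError: index -1 is out of bounds for axis 0 with size 0
```

```bash
cat > m.py <<'E'
from h import *
from scipy.optimize import least_squares
for n in("scene","top"):
    z=np.load(n+"0.npz");im,d=z["im"],z["d"];W,c=world(n,d)
    hsv=cv2.cvtColor(im,cv2.COLOR_RGB2HSV)
    m=((hsv[...,0]<14)&(hsv[...,1]>90)&(W[...,2]<.2)&(W[...,2]>.02)).astype(np.uint8)
    k,l,s,ce=cv2.connectedComponentsWithStats(m)
    for i in range(1,k):
        if 80<s[i,4]<1500:
            mm=cv2.erode((l==i).astype(np.uint8),np.ones((3,3)))>0
            P=W[mm]
            if len(P)<30: continue
            top=np.percentile(P[:,2],98)
            q=np.median(P,0)
            r=least_squares(lambda x:np.linalg.norm((P-x[:3])/[1,1,1.3],axis=1)-x[3],[*q-[0,0,.02],.02],loss="soft_l1",f_scale=.002).x
            print(n,ce[i].round(1),s[i],"top z",top.round(4),"fit",r.round(4))
    # white things
    m=((hsv[...,1]<60)&(hsv[...,2]>130)&(W[...,2]<.08)).astype(np.uint8)
    k,l,s,ce=cv2.connectedComponentsWithStats(m)
    for i in range(1,k):
        if 80<s[i,4]<9000:
            P=W[l==i]; zt=np.percentile(P[:,2],95); T=P[P[:,2]>zt-.008]
            print(n,"white",ce[i].round(1),s[i],"z",np.percentile(P[:,2],[5,50,95]).round(4),"bbox mid top",((T.min(0)+T.max(0))/2).round(4),"ext",np.ptp(T,axis=0).round(3))
            if n=="top" and s[i,4]>2500: print(cv2.minAreaRect(P[:,:2].astype(np.float32)))
    far=W[(W[...,2]<.03)&(d>0)];print("ground",np.median(far[:,2]))
    if n=="top":
        for nm,(u,v) in dict(bottle=(25,260),shelf=(4,150),served=(394,197)).items(): print(nm,W[v,u])
    else:
        for nm,(u,v) in dict(bottlecap=(415,105),shelf=(475,45),shelfpost=(465,80)).items(): print(nm,W[v,u])
E
python3 m.py
```

```text
scene white [210.8  84. ] [ 175   64   70   33 1028] z [0.007  0.0128 0.0206] bbox mid top [ 0.0177 -0.0016  0.0292] ext [0.155 0.18  0.033]
scene white [486.5 152.9] [ 453  125   59   65 1275] z [0.0532 0.0552 0.0569] bbox mid top [0.5209 0.5256 0.055 ] ext [0.198 0.057 0.006]
scene white [158.6 156.5] [139 152  41  10 212] z [-0.0004  0.0239  0.0256] bbox mid top [ 0.344  -0.1595  0.022 ] ext [0.018 0.086 0.008]
scene white [366.4 178.9] [ 316  158  106   40 2473] z [0.0373 0.0399 0.0416] bbox mid top [0.5155 0.2493 0.0559] ext [0.149 0.215 0.041]
scene white [213.4 183. ] [201 174  26  18 336] z [-0.0002  0.0351  0.0466] bbox mid top [ 0.4716 -0.0556  0.0432] ext [0.048 0.046 0.009]
scene white [215.7 199.4] [203 191  26  17 282] z [0.0017 0.0071 0.0132] bbox mid top [ 0.4763 -0.0554  0.0215] ext [0.04  0.045 0.033]
scene white [ 95.3 220.5] [ 80 209  28  18  85] z [-0.      0.0459  0.048 ] bbox mid top [ 0.5145 -0.2787  0.047 ] ext [0.034 0.044 0.011]
scene white [101.1 231.8] [ 87 220  28  21 337] z [0.0012 0.0075 0.0128] bbox mid top [ 0.5104 -0.2793  0.0201] ext [0.043 0.048 0
[... 1738 characters left out ...]
0.0564] ext [0.149 0.217 0.044]
((0.5148836374282837, 0.25906169414520264), (0.2197635918855667, 0.09259721636772156), 69.18700408935547)
top white [379.3 199.6] [372 187  20  24 234] z [0.0014 0.0067 0.0487] bbox mid top [ 0.5042 -0.2668  0.0489] ext [0.043 0.024 0.012]
top white [276.4 217.6] [263 205  27  27 512] z [-0.      0.03    0.0464] bbox mid top [ 0.4695 -0.0552  0.0436] ext [0.046 0.046 0.01 ]
top white [342.1 281.4] [308 271  60  18 547] z [0.0001 0.0217 0.0254] bbox mid top [ 0.3484 -0.1687  0.0231] ext [0.028 0.107 0.009]
ground -0.0004134444274594973
bottle [0.39945707 0.3948913  0.11982514]
shelf [0.61413502 0.49531798 0.02308849]
served [ 0.50338443 -0.27100046  0.08566597]
```

Request:
step_arm:
  series:
    - {"tx":0.8,"ty":0.95,"tz":0,"turn":0,"jaw":0}
    - {"tx":1.6,"ty":1.9,"tz":0,"turn":0,"jaw":0}
    - {"tx":2.5,"ty":2.9,"tz":0,"turn":0,"jaw":0}
    - {"tx":3.3,"ty":3.85,"tz":0,"turn":0,"jaw":0}
    - {"tx":4.1,"ty":4.8,"tz":0,"turn":0,"jaw":0}
  force: 30

```text
time_s: 0.52
tcp_pos: [0.2963, 0.3965, 0.4042]
orientation: [0.981, -0.193, -0.0, 0.001]
ft_force: [0.6, 0.1, 0.6]
width: 0.999
grip_force: 0.0
```

```bash
cat > go.py <<'E'
import sys
from h import *
from scipy.spatial.transform import Rotation as R
o=get_obs();t=np.array(list(map(float,sys.argv[1:4])))
r=R.from_quat(o["orientation"]);print(o["time_s"],o["tcp_pos"].round(4),r.as_matrix()[:,:2].round(3).tolist(),"w",round(o["width"],3),"F",o["ft_force"].round(1),"units",(r.inv().apply(t-o["tcp_pos"])/.03).round(2))
E
python3 go.py 0.530 0.294 0.30
```

```text
0.5167 [0.2963 0.3965 0.4042] [[0.925, -0.379], [-0.379, -0.925], [-0.0, 0.001]] w 0.999 F [0.6 0.1 0.6] units [8.51 0.21 3.47]
```

Request:
step_arm:
  series:
    - {"tx":1.2,"ty":0,"tz":0,"turn":0,"jaw":0}
    - {"tx":2.4,"ty":0,"tz":0,"turn":0,"jaw":0}
    - {"tx":3.6,"ty":0.1,"tz":0,"turn":0,"jaw":0}
    - {"tx":4.8,"ty":0.1,"tz":0,"turn":0,"jaw":0}
    - {"tx":6.0,"ty":0.2,"tz":0,"turn":0,"jaw":0}

```text
time_s: 0.93
tcp_pos: [0.4618, 0.3238, 0.4044]
orientation: [0.981, -0.193, -0.0, 0.0]
ft_force: [-0.9, 0.7, -0.2]
width: 0.997
grip_force: 0.0
```

Request:
step_arm:
  series:
    - {"tx":1.0,"ty":0,"tz":0.6,"turn":0,"jaw":0}
    - {"tx":1.8,"ty":0,"tz":1.5,"turn":0,"jaw":0}
    - {"tx":2.5,"ty":0,"tz":2.5,"turn":0,"jaw":0}
    - {"tx":2.5,"ty":0,"tz":3.4,"turn":0,"jaw":0}
    - {"tx":2.5,"ty":0,"tz":3.4,"turn":0,"jaw":0}

```text
time_s: 1.35
tcp_pos: [0.5291, 0.2941, 0.2956]
orientation: [0.981, -0.195, -0.005, 0.005]
ft_force: [-0.9, -0.8, -0.1]
width: 1.001
grip_force: 0.0
```

```bash
python3 go.py 0.5305 0.294 0.223; python3 - <<'E'
from h import *
out=[]
for n in("scene","top"):
    im,d=snapshot(n);np.savez(n+"1.npz",im=im,d=d)
    a=im[90:220,310:470] if n=="scene" else im[130:260,30:190]
    out.append(cv2.resize(a,None,fx=2.5,fy=2.5,interpolation=cv2.INTER_CUBIC))
cv2.imwrite("pics/b1.png",np.hstack(out)[...,::-1])
E
```

```text
1.35 [0.5291 0.2941 0.2956] [[0.924, -0.383], [-0.383, -0.924], [-0.007, 0.012]] w 1.001 F [-0.9 -0.8 -0.1] units [ 0.06 -0.04  2.42]
```

View pics/b1.png

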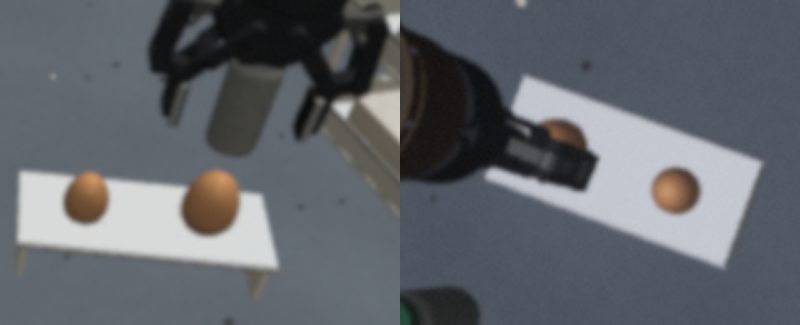

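The left crop shows the open fingers on either side of the big egg at about (210,200). The right crop shows the gripper over it, with the small egg clear at (675,190).

Request:
step_arm:
  series:
    - {"tx":0,"ty":0,"tz":0.5,"turn":0,"jaw":0}
    - {"tx":0,"ty":0,"tz":1.0,"turn":0,"jaw":0}
    - {"tx":0,"ty":0,"tz":1.5,"turn":0,"jaw":0}
    - {"tx":0,"ty":0,"tz":2.0,"turn":0,"jaw":0}
    - {"tx":0,"ty":0,"tz":2.0,"turn":0,"jaw":0}

```text
time_s: 1.87
tcp_pos: [0.529, 0.2968, 0.2426]
orientation: [0.981, -0.193, -0.0, 0.0]
ft_force: [-0.5, -0.4, 0.1]
width: 0.998
grip_force: 0.0
```

Request:
step_arm:
  series:
    - {"tx":0,"ty":0,"tz":0,"turn":0,"jaw":0}
    - {"tx":0,"ty":0,"tz":0,"turn":0,"jaw":0}
    - {"tx":0,"ty":0,"tz":0,"turn":0,"jaw":0}
    - {"tx":0,"ty":0,"tz":0,"turn":0,"jaw":0}
    - {"tx":0,"ty":0,"tz":0,"turn":0,"jaw":0}

```text
time_s: 2.28
tcp_pos: [0.5299, 0.2964, 0.2438]
orientation: [0.981, -0.193, 0.001, -0.001]
ft_force: [0.5, 0.3, 0.5]
width: 1.001
grip_force: 0.0
```

```bash
python3 go.py 0.5305 0.294 0.223; python3 - <<'E'
from h import *
im,d=snapshot("scene");W,_=world("scene",d)
hsv=cv2.cvtColor(im,cv2.COLOR_RGB2HSV)
W0=W
b=(hsv[...,2]<60)&(abs(W[...,0]-.53)<.08)&(abs(W[...,1]-.294)<.08)&(W[...,2]>.045)
print("dark lowest z",np.percentile(W[b][:,2],[0,1,3,5]).round(4))
cv2.imwrite("pics/b2.png",cv2.resize(im[80:220,310:480],None,fx=4,fy=4,interpolation=cv2.INTER_CUBIC)[...,::-1])
E
```

```text
2.2833 [0.5299 0.2964 0.2438] [[0.925, -0.379], [-0.379, -0.925], [0.001, -0.002]] w 1.001 F [0.5 0.3 0.5] units [0.05 0.07 0.69]
dark lowest z [0.0845 0.102  0.1232 0.1342]
```

View pics/b2.png

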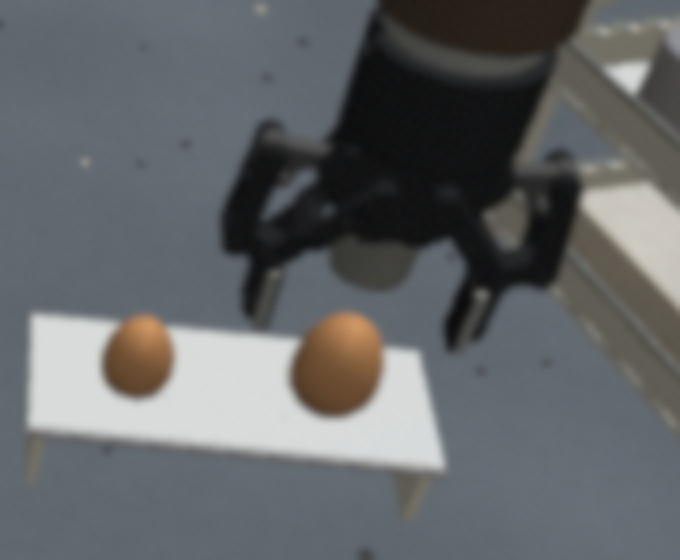

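The open fingers straddle the big egg at (338,362) in the crop, with tips at about z = 0.084 m. Next I check the egg's x in the scene view before closing.

```bash
python3 - <<'E'
from h import *
from scipy.optimize import least_squares
z=np.load("scene0.npz");im,d=z["im"],z["d"];W,c=world("scene",d)
hsv=cv2.cvtColor(im,cv2.COLOR_RGB2HSV)
for nm,(u,v) in dict(big=(395,170),small=(344,168)).items():
    print(im[v,u],W[v,u].round(3))
    m=np.zeros(d.shape,bool);m[v-16:v+17,u-15:u+16]=1
    m&=(hsv[...,1]>80)&((hsv[...,0]<25)|(hsv[...,0]>170))
    ray=cv2.erode(m.astype(np.uint8),np.ones((3,3)))>0
    P=W[ray]
    R0,H,zb=(.022,.0285,.0625) if nm=="big" else (.018,.023,.057)
    r=least_squares(lambda x:np.linalg.norm((P-[x[0],x[1],zb])/[R0,R0,H],axis=1)-1,np.median(P,0)[:2],loss="soft_l1",f_scale=.1).x
    print(nm,m.sum(),r.round(4))
E
```

```text
[122  87  58] [0.546 0.284 0.079]
big 418 [0.5308 0.2955]
[126  90  59] [0.509 0.197 0.069]
small 243 [0.4965 0.2052]
```

Request:
step_arm:
  series:
    - {"tx":0.05,"ty":0.05,"tz":0.35,"turn":0,"jaw":0}
    - {"tx":0.05,"ty":0.05,"tz":0.7,"turn":0,"jaw":0}
    - {"tx":0.05,"ty":0.05,"tz":0.7,"turn":0,"jaw":0}
    - {"tx":0.05,"ty":0.05,"tz":0.7,"turn":0,"jaw":0.2}
    - {"tx":0.05,"ty":0.05,"tz":0.7,"turn":0,"jaw":0.3}
  force: 25

```text
time_s: 2.75
tcp_pos: [0.5307, 0.2943, 0.2212]
orientation: [0.981, -0.193, -0.0, 0.0]
ft_force: [0.7, -0.7, 0.1]
width: 0.751
grip_force: 0.0
```

Request:
step_arm:
  series:
    - {"tx":0,"ty":0,"tz":0,"turn":0,"jaw":0.35}
    - {"tx":0,"ty":0,"tz":0,"turn":0,"jaw":0.4}
    - {"tx":0,"ty":0,"tz":0,"turn":0,"jaw":0.45}
    - {"tx":0,"ty":0,"tz":0,"turn":0,"jaw":0.5}
    - {"tx":0,"ty":0,"tz":0,"turn":0,"jaw":0.6}

```text
time_s: 3.17
tcp_pos: [0.5307, 0.2944, 0.2222]
orientation: [0.981, -0.193, 0.0, -0.0]
ft_force: [-0.5, -0.1, 2.0]
width: 0.5
grip_force: 25.5
```

Request:
step_arm:
  series:
    - {"tx":0,"ty":0,"tz":0,"turn":0,"jaw":1}
    - {"tx":0,"ty":0,"tz":0,"turn":0,"jaw":1}
    - {"tx":0,"ty":0,"tz":0,"turn":0,"jaw":1}
    - {"tx":0,"ty":0,"tz":0,"turn":0,"jaw":1}
    - {"tx":0,"ty":0,"tz":0,"turn":0,"jaw":1}

```text
time_s: 3.58
tcp_pos: [0.5307, 0.2944, 0.222]
orientation: [0.981, -0.193, 0.0, -0.0]
ft_force: [-1.4, -1.0, 3.2]
width: 0.503
grip_force: 25.7
```

```bash
python3 go.py 0.5305 0.294 0.28; python3 - <<'E'
from h import *
im,d=snapshot("scene")
cv2.imwrite("pics/b3.png",cv2.resize(im[80:220,310:480],None,fx=4,fy=4,interpolation=cv2.INTER_CUBIC)[...,::-1])
E
```

```text
3.5833 [0.5307 0.2944 0.222 ] [[0.925, -0.379], [-0.379, -0.925], [0.0, -0.0]] w 0.503 F [-1.4 -1.   3.2] units [-0.    0.01 -1.93]
```

View pics/b3.png

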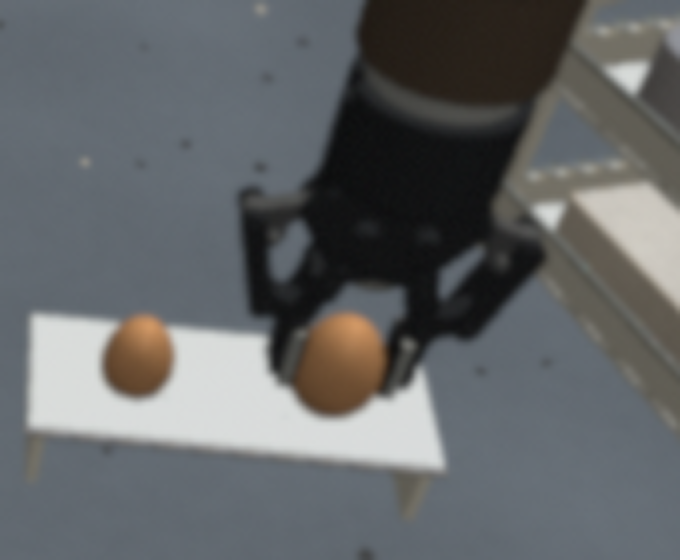

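The fingers hold the egg on both sides at its middle (340,365), and the small egg at (138,355) has not moved. I lift slowly.

Request:
step_arm:
  series:
    - {"tx":0,"ty":0,"tz":-0.2,"turn":0,"jaw":1}
    - {"tx":0,"ty":0,"tz":-0.5,"turn":0,"jaw":1}
    - {"tx":0,"ty":0,"tz":-0.9,"turn":0,"jaw":1}
    - {"tx":0,"ty":0,"tz":-1.3,"turn":0,"jaw":1}
    - {"tx":0,"ty":0,"tz":-1.6,"turn":0,"jaw":1}

```text
time_s: 4.05
tcp_pos: [0.5307, 0.2943, 0.2711]
orientation: [0.981, -0.193, 0.0, -0.0]
ft_force: [-0.7, 0.4, -0.1]
width: 0.497
grip_force: 25.6
```

Request:
step_arm:
  series:
    - {"tx":0,"ty":0,"tz":-0.4,"turn":0,"jaw":1}
    - {"tx":0,"ty":0,"tz":-0.8,"turn":0,"jaw":1}
    - {"tx":0,"ty":0,"tz":-1.1,"turn":0,"jaw":1}
    - {"tx":0,"ty":0,"tz":-1.3,"turn":0,"jaw":1}
    - {"tx":0,"ty":0,"tz":-1.4,"turn":0,"jaw":1}

```text
time_s: 4.47
tcp_pos: [0.5307, 0.2943, 0.3128]
orientation: [0.981, -0.193, 0.0, -0.001]
ft_force: [0.2, -0.1, -0.9]
width: 0.497
grip_force: 25.6
```

```bash
python3 go.py 0.4705 -0.0554 0.312; python3 - <<'E'
from h import *
im,d=snapshot("scene")
cv2.imwrite("pics/b4.png",cv2.resize(im[60:200,310:480],None,fx=4,fy=4,interpolation=cv2.INTER_CUBIC)[...,::-1])
E
```

```text
4.4667 [0.5307 0.2943 0.3128] [[0.925, -0.379], [-0.379, -0.925], [0.001, -0.001]] w 0.497 F [ 0.2 -0.1 -0.9] units [2.560e+00 1.155e+01 1.000e-02]
```

View pics/b4.png

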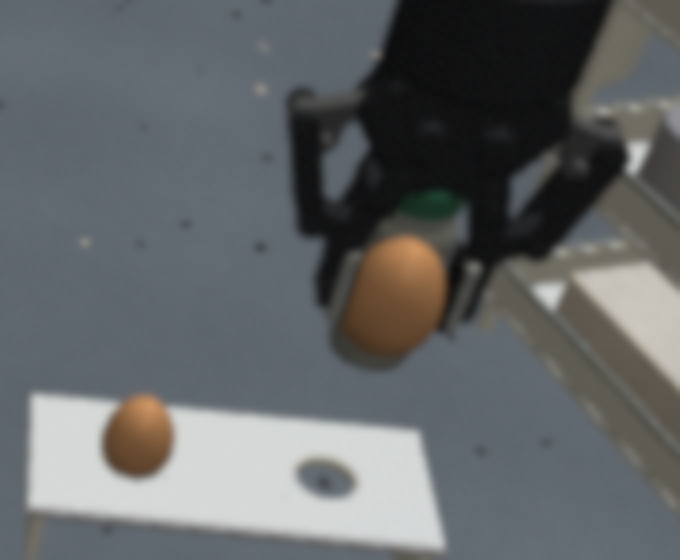

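The egg is held upright at (395,295) in the crop and clear of the rack; the hole at (325,478) is empty.

Request:
step_arm:
  series:
    - {"tx":0.05,"ty":0.3,"tz":0,"turn":0,"jaw":1}
    - {"tx":0.2,"ty":0.9,"tz":0,"turn":0,"jaw":1}
    - {"tx":0.4,"ty":1.7,"tz":0,"turn":0,"jaw":1}
    - {"tx":0.6,"ty":2.6,"tz":0,"turn":0,"jaw":1}
    - {"tx":0.8,"ty":3.5,"tz":0,"turn":0,"jaw":1}

```text
time_s: 4.93
tcp_pos: [0.5122, 0.1865, 0.3106]
orientation: [0.981, -0.193, -0.001, 0.001]
ft_force: [0.5, -0.2, -1.1]
width: 0.497
grip_force: 25.6
```

Request:
step_arm:
  series:
    - {"tx":0.2,"ty":0.9,"tz":0,"turn":0,"jaw":1}
    - {"tx":0.4,"ty":1.8,"tz":0,"turn":0,"jaw":1}
    - {"tx":0.6,"ty":2.7,"tz":0,"turn":0,"jaw":1}
    - {"tx":0.8,"ty":3.6,"tz":0,"turn":0,"jaw":1}
    - {"tx":1.0,"ty":4.5,"tz":0,"turn":0,"jaw":1}

```text
time_s: 5.35
tcp_pos: [0.4885, 0.0499, 0.311]
orientation: [0.981, -0.193, -0.001, 0.0]
ft_force: [0.5, -1.4, -1.2]
width: 0.499
grip_force: 25.6
```

Request:
step_arm:
  series:
    - {"tx":0.2,"ty":0.9,"tz":0,"turn":0,"jaw":1}
    - {"tx":0.4,"ty":1.7,"tz":0,"turn":0,"jaw":1}
    - {"tx":0.6,"ty":2.5,"tz":0,"turn":0,"jaw":1}
    - {"tx":0.7,"ty":3.1,"tz":0,"turn":0,"jaw":1}
    - {"tx":0.75,"ty":3.5,"tz":0,"turn":0,"jaw":1}

```text
time_s: 5.77
tcp_pos: [0.4694, -0.0559, 0.311]
orientation: [0.981, -0.194, -0.001, 0.0]
ft_force: [-0.0, -0.2, -0.8]
width: 0.498
grip_force: 25.6
```

Request:
step_arm:
  series:
    - {"tx":0,"ty":0,"tz":0,"turn":0,"jaw":1}
    - {"tx":0,"ty":0,"tz":0,"turn":0,"jaw":1}
    - {"tx":0,"ty":0,"tz":0,"turn":0,"jaw":1}
    - {"tx":0,"ty":0,"tz":0,"turn":0,"jaw":1}
    - {"tx":0,"ty":0,"tz":0,"turn":0,"jaw":1}

```text
time_s: 6.18
tcp_pos: [0.4709, -0.0532, 0.3117]
orientation: [0.981, -0.193, 0.0, -0.0]
ft_force: [0.1, 0.3, -1.4]
width: 0.498
grip_force: 25.6
```

```bash
python3 go.py 0.4705 -0.0554 0.26; python3 - <<'E'
from h import *
from scipy.optimize import least_squares
im,d=snapshot("scene");W,c=world("scene",d);t=get_obs()["tcp_pos"]
hsv=cv2.cvtColor(im,cv2.COLOR_RGB2HSV)
m=((hsv[...,1]>90)&(hsv[...,0]<25)&(np.linalg.norm(W[...,:2]-t[:2],axis=-1)<.05)&(W[...,2]>.06)&(W[...,2]<.17)).astype(np.uint8)
P=W[cv2.erode(m,np.ones((3,3)))>0];print(len(P))
r=least_squares(lambda x:np.linalg.norm((P-x)/[.022,.022,.0285],axis=1)-1,[*t[:2],t[2]-.16],loss="soft_l1",f_scale=.1).x
print("egg centre",r.round(4),"rel tcp",(r-t).round(4))
w=((hsv[...,1]<60)&(hsv[...,2]>110)&(abs(W[...,0]-.47)<.04)&(abs(W[...,1]+.055)<.04))
T=W[w&(W[...,2]>.038)&(W[...,2]<.055)];print("cup rim",((T.min(0)+T.max(0))/2).round(4),np.ptp(T,axis=0).round(3))
cv2.imwrite("pics/b5.png",cv2.resize(im[80:230,140:300],None,fx=4,fy=4,interpolation=cv2.INTER_CUBIC)[...,::-1])
E
```

```text
6.1833 [ 0.4709 -0.0532  0.3117] [[0.926, -0.378], [-0.378, -0.926], [0.0, -0.0]] w 0.498 F [ 0.1  0.3 -1.4] units [0.02 0.07 1.72]
269
egg centre [ 0.4711 -0.0538  0.1492] rel tcp [ 0.0003 -0.0005 -0.1625]
cup rim [ 0.4724 -0.0555  0.0431] [0.046 0.046 0.01 ]
```

View pics/b5.png

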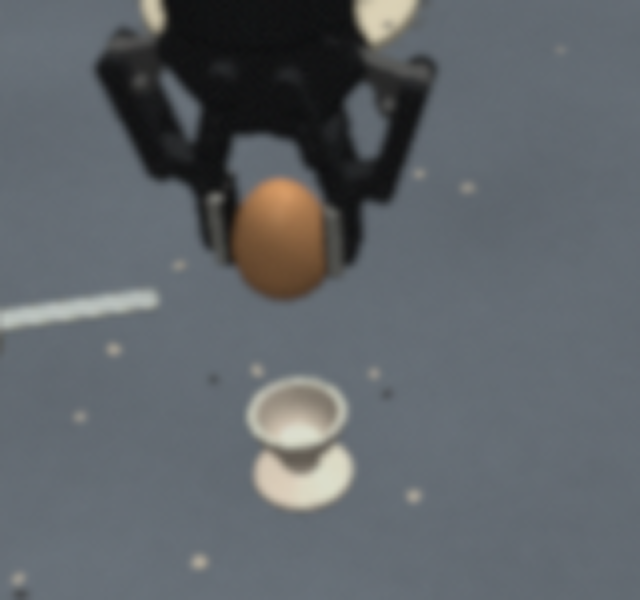

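The egg hangs upright at (280,240), above the cup whose rim is at (297,413); the two are laterally 2 mm apart.

Request:
step_arm:
  series:
    - {"tx":0.05,"ty":0.05,"tz":0.3,"turn":0,"jaw":1}
    - {"tx":0.05,"ty":0.05,"tz":0.8,"turn":0,"jaw":1}
    - {"tx":0.05,"ty":0.05,"tz":1.4,"turn":0,"jaw":1}
    - {"tx":0.05,"ty":0.05,"tz":1.9,"turn":0,"jaw":1}
    - {"tx":0.05,"ty":0.05,"tz":2.2,"turn":0,"jaw":1}

```text
time_s: 6.65
tcp_pos: [0.4709, -0.0559, 0.2436]
orientation: [0.981, -0.193, -0.001, 0.0]
ft_force: [-0.0, 0.6, 0.1]
width: 0.503
grip_force: 25.6
```

Request:
step_arm:
  series:
    - {"tx":0,"ty":0,"tz":0.15,"turn":0,"jaw":1}
    - {"tx":0,"ty":0,"tz":0.3,"turn":0,"jaw":1}
    - {"tx":0,"ty":0,"tz":0.45,"turn":0,"jaw":1}
    - {"tx":0,"ty":0,"tz":0.6,"turn":0,"jaw":1}
    - {"tx":0,"ty":0,"tz":0.6,"turn":0,"jaw":1}

```text
time_s: 7.07
tcp_pos: [0.4714, -0.0559, 0.2273]
orientation: [0.981, -0.193, -0.0, 0.0]
ft_force: [0.5, 0.1, -0.1]
width: 0.499
grip_force: 25.6
```

```bash
python3 go.py 0.4716 -0.0548 0.2185; python3 - <<'E'
from h import *
im,d=snapshot("scene")
cv2.imwrite("pics/b6.png",cv2.resize(im[100:230,140:300],None,fx=4,fy=4,interpolation=cv2.INTER_CUBIC)[...,::-1])
E
```

```text
7.0667 [ 0.4714 -0.0559  0.2273] [[0.925, -0.379], [-0.379, -0.925], [-0.001, 0.0]] w 0.499 F [ 0.5  0.1 -0.1] units [-0.01 -0.04  0.29]
```

View pics/b6.png

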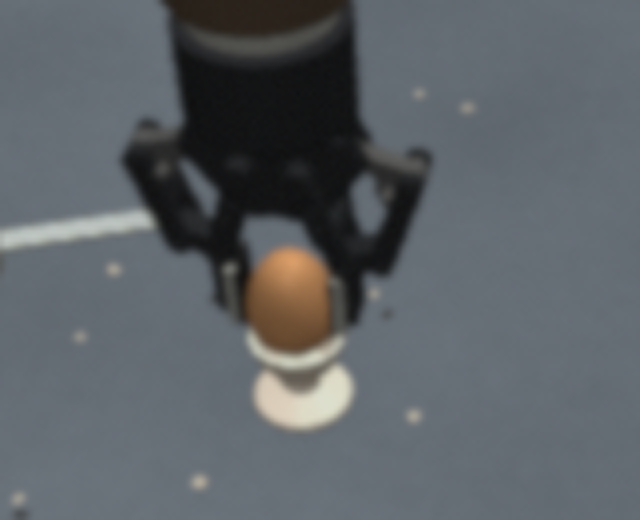

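The egg's lower end is inside the rim (295,345), and the finger tips are just above the rim.

Request:
step_arm:
  series:
    - {"tx":0,"ty":0,"tz":0.05,"turn":0,"jaw":1}
    - {"tx":0,"ty":0,"tz":0.1,"turn":0,"jaw":1}
    - {"tx":0,"ty":0,"tz":0.15,"turn":0,"jaw":1}
    - {"tx":0,"ty":0,"tz":0.2,"turn":0,"jaw":1}
    - {"tx":0,"ty":0,"tz":0.2,"turn":0,"jaw":1}

```text
time_s: 7.53
tcp_pos: [0.4714, -0.0559, 0.2216]
orientation: [0.981, -0.193, -0.0, -0.0]
ft_force: [-0.4, 0.7, 0.2]
width: 0.502
grip_force: 25.6
```

Request:
step_arm:
  series:
    - {"tx":0,"ty":0,"tz":0.02,"turn":0,"jaw":1}
    - {"tx":0,"ty":0,"tz":0.04,"turn":0,"jaw":1}
    - {"tx":0,"ty":0,"tz":0.05,"turn":0,"jaw":1}
    - {"tx":0,"ty":0,"tz":0.05,"turn":0,"jaw":1}
    - {"tx":0,"ty":0,"tz":0.05,"turn":0,"jaw":1}

```text
time_s: 7.95
tcp_pos: [0.4715, -0.0559, 0.2202]
orientation: [0.981, -0.193, 0.0, -0.0]
ft_force: [0.1, 0.7, 0.3]
width: 0.501
grip_force: 25.6
```

Request:
step_arm:
  series:
    - {"tx":0,"ty":0,"tz":0.02,"turn":0,"jaw":1}
    - {"tx":0,"ty":0,"tz":0.04,"turn":0,"jaw":1}
    - {"tx":0,"ty":0,"tz":0.05,"turn":0,"jaw":1}
    - {"tx":0,"ty":0,"tz":0.05,"turn":0,"jaw":1}
    - {"tx":0,"ty":0,"tz":0.05,"turn":0,"jaw":1}

```text
time_s: 8.37
tcp_pos: [0.4716, -0.0558, 0.2197]
orientation: [0.981, -0.193, 0.0, -0.0]
ft_force: [-2.9, 2.3, 8.1]
width: 0.502
grip_force: 26.3
```

```bash
python3 - <<'E'
from h import *
im,d=snapshot("scene");print(get_obs()["ft_force"])
cv2.imwrite("pics/b7.png",cv2.resize(im[100:230,140:300],None,fx=4,fy=4,interpolation=cv2.INTER_CUBIC)[...,::-1])
E
```

```text
[-2.27847616  2.80781568  8.51202312]
```

View pics/b7.png

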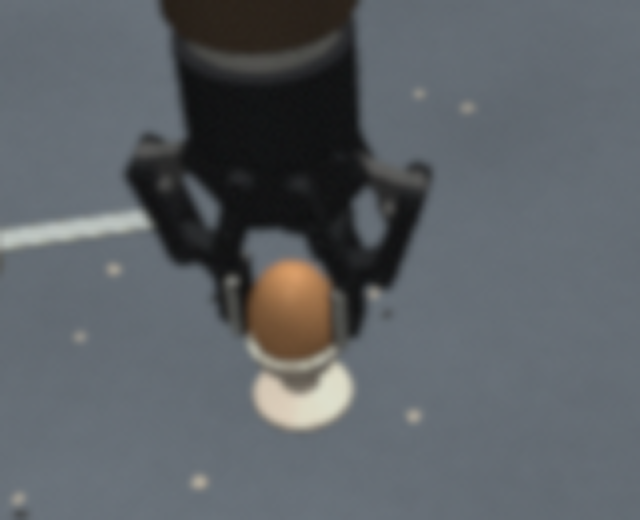

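The egg is seated in the bowl (290,310), with 8 N of contact force. I relieve that slightly, then open gently.

Request:
step_arm:
  series:
    - {"tx":0,"ty":0,"tz":-0.03,"turn":0,"jaw":1}
    - {"tx":0,"ty":0,"tz":-0.03,"turn":0,"jaw":0.48}
    - {"tx":0,"ty":0,"tz":-0.03,"turn":0,"jaw":0.46}
    - {"tx":0,"ty":0,"tz":-0.03,"turn":0,"jaw":0.44}
    - {"tx":0,"ty":0,"tz":-0.03,"turn":0,"jaw":0.4}

```text
time_s: 8.83
tcp_pos: [0.4715, -0.056, 0.2194]
orientation: [0.981, -0.193, -0.0, 0.0]
ft_force: [0.3, 0.6, -1.5]
width: 0.603
grip_force: 0.0
```

Request:
step_arm:
  series:
    - {"tx":0,"ty":0,"tz":0,"turn":0,"jaw":0.3}
    - {"tx":0,"ty":0,"tz":0,"turn":0,"jaw":0.2}
    - {"tx":0,"ty":0,"tz":0,"turn":0,"jaw":0.1}
    - {"tx":0,"ty":0,"tz":0,"turn":0,"jaw":0}
    - {"tx":0,"ty":0,"tz":0,"turn":0,"jaw":0}

```text
time_s: 9.25
tcp_pos: [0.4715, -0.0559, 0.2196]
orientation: [0.981, -0.193, 0.0, 0.0]
ft_force: [-0.8, -0.7, 0.2]
width: 0.998
grip_force: 0.0
```

Request:
step_arm:
  series:
    - {"tx":0,"ty":0,"tz":-0.4,"turn":0,"jaw":0}
    - {"tx":0,"ty":0,"tz":-1.0,"turn":0,"jaw":0}
    - {"tx":0,"ty":0,"tz":-1.8,"turn":0,"jaw":0}
    - {"tx":0,"ty":0,"tz":-2.6,"turn":0,"jaw":0}
    - {"tx":0,"ty":0,"tz":-3.2,"turn":0,"jaw":0}

```text
time_s: 9.67
tcp_pos: [0.4716, -0.0559, 0.3175]
orientation: [0.981, -0.193, 0.001, -0.0]
ft_force: [-0.6, 0.7, -0.6]
width: 1.001
grip_force: 0.0
```

Request:
step_arm:
  series:
    - {"tx":0,"ty":0,"tz":-0.4,"turn":0,"jaw":0}
    - {"tx":0,"ty":0,"tz":-0.8,"turn":0,"jaw":0}
    - {"tx":0,"ty":0,"tz":-1.0,"turn":0,"jaw":0}
    - {"tx":0,"ty":0,"tz":-1.0,"turn":0,"jaw":0}
    - {"tx":0,"ty":0,"tz":-1.0,"turn":0,"jaw":0}

```text
time_s: 10.08
tcp_pos: [0.4712, -0.0559, 0.3453]
orientation: [0.981, -0.193, -0.0, -0.0]
ft_force: [0.6, -0.0, 0.2]
width: 0.997
grip_force: 0.0
```

```bash
python3 - <<'E'
from h import *
im,d=snapshot("scene");W,c=world("scene",d);hsv=cv2.cvtColor(im,cv2.COLOR_RGB2HSV)
N=(abs(W[...,0]-.47)<.05)&(abs(W[...,1]+.055)<.05)
w=W[N&(hsv[...,1]<60)&(hsv[...,2]>110)&(W[...,2]>.038)&(W[...,2]<.055)];print("rim",((w.min(0)+w.max(0))/2).round(4))
e=W[N&(hsv[...,1]>90)&(hsv[...,0]<25)];print("egg top",np.percentile(e[:,2],98))
cv2.imwrite("pics/b8.png",cv2.resize(im[100:230,140:300],None,fx=4,fy=4,interpolation=cv2.INTER_CUBIC)[...,::-1])
E
```

```text
rim [ 0.4815 -0.0555  0.0466]
egg top 0.3956597793941026
```

View pics/b8.png

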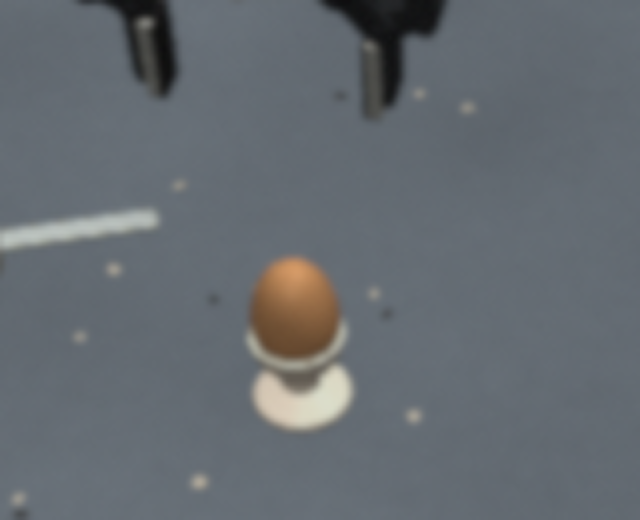

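The egg stands upright at (295,310) in the cup, the cup has not moved (foot at (303,395)), and the gripper is clear.

```bash
python3 -c "from workcell import hand_in;print(hand_in())"
```

```text
the job is handed in; nothing more can be done
None
```

The bigger egg is standing upright, pointed end up, in the white egg cup, which has not moved; the gripper is clear and the job is handed in, with no verdict returned.

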